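# Index the press turret to die five and press the ram home

### The job

Set up the bench press: turn its round die turret click by click until die number five has clicked in under the ram (the die beside the tall peg is number one, and the numbers rise anticlockwise seen from above). Then press the black ram knob straight down until the ram is fully home in that die, keep a firm push of about 15 N on it there for a second, and let go, leaving the ram down. Never push the turret or the knob with more than 30 N, keep the ram up until the turret is set, and leave the jar, the wrench and the chainring where they are.

Things in the scene. Friction and masses are not known exactly. Their poses are not given: they have to be found in the camera images.
- press: green bench press, bolted down. Origin on the table under the turret's axis; x points from that axis to the ram, z up. Foot x -100 to 170, y -95 to 95, 18 mm thick; drum 180 mm across to z 48 carries the turret. Column (50 x 70 mm, x 105 to 155, to z 150) carries an arm, 50 mm wide, z 118 to 148, that reaches over the turret to x = 25
- turret_top (a point): centre of the turret's flat top (z 60 mm): steel disc 168 mm across, turns both ways about z, no end stop. Dies: 6 upright round blocks 28 mm across, top z 74, 46 mm from the axis, 60 degrees apart. Beyond each die, on the same radius 70 mm from the axis, an upright steel peg 12 mm thick to push it round by; top z 96, beside die one z 110
- turret: the turret. A spring detent holds it at 6 positions 60 degrees apart, each with a die centred under the ram. Pushed sideways at a peg, it resists more and more, up to about 9 N half-way (30 degrees); there the load vanishes and it snaps on by itself into the next position: one click. Let go before that, it springs back. Origin as the press's; x axis points to die one
- tall_peg (a point): centre of the top of the tall peg, beside die one (z 110 mm, 70 mm from the turret's axis)
- die5 (a point): centre of the mouth of die five (z 74 mm, 46 mm from the turret's axis, 240 degrees anticlockwise from die one seen from above). It has the widest bore, 18 mm; the others' bores are 7 to 11 mm and stop the ram
- ram_knob (a point): centre of the top of the ram's black round knob, 40 mm across and 18 mm thick; it moves with the ram. The ram's axis stands 46 mm along the press's x axis. Ram up: knob top at z 196 mm, round nose (14 mm across) at z 90 mm. Friction holds the ram wherever it is left; about 4 N down moves it
- ram (a joint): how far the ram is pressed down, m: 0 up, 0.028 fully home against a hard stop (nose 12 mm inside die five). Over any other die it stops at 0.016
- grease_jar: white jar with a black lid, 64 mm across, 75 mm high, origin under its centre; bystander
- wrench: steel wrench 160 mm long lying along its x axis; bystander
- chainring: flat aluminium chainring 130 mm across, 5 mm thick, lying flat, origin under its centre; bystander

How it is judged:
By the outcome, as a careful person would: the job done as asked, in the order asked, and still so for the second after the job is handed in, with the robot touching nothing.
It also fails if it takes over 72 s, if anything falls off the work surface, if the arm or the gripper's body presses on something with over 40 N, if the wrist force passes 120 N, or if a joint passes its speed limit or range.

### The arm

A 6-joint arm with a two-finger parallel gripper is mounted at the origin on the work surface. World frame = base frame: x ahead of the robot, y to its left, z up, the work surface at z = 0. Lengths are in mm, angles in degrees, forces in N, time in s.
With the tool pointing down it reaches from about 300 to 850 mm from the base axis. Payload 4.2 kg.
Tool frame: the origin (TCP) lies at the very end of the fingers, on their centre line; the grasp point (between the pads) lies 19 mm behind it; z points along the fingers, y is the line along which they close (so a half turn about z gives the same grasp; the last joint's range is limited). The gripper opens to 91 mm and grips with 3 to 60 N. Pads are 32 mm wide; open, the fingers measure 118 mm over their backs; the gripper's body (76 mm by 178 mm) begins 60 mm behind the grasp point.
Start: joints at [-66.234, 18.312, 89.639, -0, 72.044, -1.146], TCP at [242.212, -521.514, 213.976] pointing down, gripper open.
Joint ranges: [-177.97, 177.97], [-48.28, 115.42], [12.27, 149.76], [-77.06, 257.06], [2.81, 150.46], [-146.56, 146.56]. Speed limits (degrees/s): [147.25, 147.25, 180, 180, 180, 180].

### API

Orientations are given as [roll, pitch, yaw] about the fixed x, y, z axes, in that order (R = Rz(yaw) Ry(pitch) Rx(roll)).
In Python, from workcell import env, eyes gives the robot as it stands.
- The arm moves only by the tool send_rows, never from a script. Its argument "targets" is text: rows parted by semicolons, each of 7 numbers parted by spaces: the shift along the tool's x, y, z in m, then the turn, a rotation vector about the tool's x, y, z in degrees, then the opening in per cent of the stroke, from 0 (shut) to 100 (fully open). A call has 1 to 12 rows; each row is the pose to reach, as a shift and turn from the pose commanded when the call began, along the tool's axes at that moment; what a row does not reach only later rows make up. A row lasts 1/12 s, in which the tool goes at most 41.7 mm and 7.16 degrees, less where a joint would pass 70% of its speed; a pose out of reach is approached as far as the arm can. A call with a gripper value outside its range is refused whole. The fingers move at their own pace and stop on an object; "grip_force" is the grip in N (left out, the last holds). Time passes only in rows, so rows that repeat a pose let the fingers close. It gives the time, the measured TCP pose, the force, the opening and the grip force at its end, in the units of the state.
- env.state(): the state, without advancing time (a new reading comes with each control period).
- eyes.grab_frame(name): name is "scene" or "top" or "wrist"; returns a dict with "image" (384x512x3 uint8, blue, green, red), "fovy" (degrees; the focal length in pixels is half the picture's height over the tangent of half this angle, whatever the lens; pixels are square), "cx", "cy" (the principal point, pixels), "D" ([k1, k2, p1, p2, k3] as OpenCV has them; the pictures are not rectified), "eye" and "attitude" of the camera in the world. Camera axes: x right, y up, looking along -z (the intrinsics and any distortion apply to the point x, -y, -z); pixel columns grow to the right and rows downward; lengths in mm; the calibration is good to about 2 mm. A picture is of the moment at which its call begins. There is no depth.
- env.job_done(): hands the job in; it is judged then, once.
The state is a dict: "time_s": time; "qpos": joint angles; "qvel": joint speeds; "effort": joint torques, N m; "ee_pos": TCP position; "ee_rot": TCP orientation; "force": force on the tool from outside, world axes, zero at the start; "torque": the same for the moment, N m; "gripper_width": finger opening in mm; "gripper_force": force on a finger pad.
Only numpy, scipy, OpenCV 4.12 (cv2) and the standard library are available. Lean on these libraries where they do the work, as an engineer would, in place of code of your own. Each camera call takes 0.05 s, during which the arm holds its last target. There are 200 camera calls.

## Working session

There is one attempt and no reset: what is moved stays moved. The work goes in short steps, Python scripts to look and compute and a tool call to move; the robot and the scene stay as the last step left them, time stands still between calls to the robot, and variables do not carry over. Pictures are saved under pics/ and viewed, at most 10 in all, crops included, and the job is handed in when it is done.

Besides the shell and the picture viewer there is one more tool, called after "Emit:" by a JSON object that holds its "fn" and its "kwargs". send_rows: Moves the arm, as the interface text tells. Its arguments: {"type":"object","properties":{"targets":{"type":"string"},"grip_force":{"type":"number"}},"required":["targets"]}

```bash
mkdir -p pics; cat > h.py <<'E'
import numpy as np, cv2
from scipy.spatial.transform import Rotation as R
from workcell import env, eyes
def cam(n):
    f=eyes.grab_frame(n); im=f["image"]; h,w=im.shape[:2]
    fl=h/2/np.tan(np.radians(f["fovy"])/2)
    f["K"]=np.array([[fl,0,f["cx"]],[0,fl,f["cy"]],[0,0,1.]])
    a=np.array(f["attitude"],float)
    f["Rm"]=a if a.shape==(3,3) else (R.from_euler('xyz',a,degrees=True).as_matrix() if a.size==3 else None)
    return f
def ray(f,u,v):
    p=cv2.undistortPoints(np.array([[[u,v]]],float),f["K"],np.array(f["D"],float))[0,0]
    d=f["Rm"]@np.array([p[0],-p[1],-1.]); return np.array(f["eye"],float),d
def onz(f,u,v,z):
    o,d=ray(f,u,v); return o+d*(z-o[2])/d[2]
def proj(f,P):
    c=(np.atleast_2d(P)-np.array(f["eye"]))@f["Rm"]; c=c*[1,-1,-1]
    return cv2.projectPoints(c,np.zeros(3),np.zeros(3),f["K"],np.array(f["D"],float))[0][:,0]
E
python3 - <<'E'
from h import *
ims=[]
for n in("scene","top"):
    f=cam(n); print(n,f["eye"],f["attitude"],f["fovy"],f["D"],f["cx"],f["cy"])
    cv2.imwrite(f"pics/{n}0.png",cv2.resize(f["image"],(800,600),interpolation=cv2.INTER_CUBIC))
print(env.state())
E
```

```text
scene [1419.14547413   -4.13363914  771.37721413] [52.05280118 -0.97068228 87.21831227] 44.75220946556307 [0.04319584 0.         0.         0.         0.        ] 262.05533042660073 198.0605796825504
top [457.76542341  59.54077032 928.1870129 ] [  8.40438037  -0.73202492 -90.59172934] 51.67629475197561 [-0.142433  0.        0.        0.        0.      ] 256.01089332026703 193.15936312013136
{'time_s': 0.1, 'qpos': array([-6.62332855e+01,  1.83469779e+01,  8.96978858e+01,  1.21371335e-04,
        7.20452316e+01, -1.14699792e+00]), 'qvel': array([-0.01281296, -0.03837084, -0.19566475, -0.10661296,  0.01433177,
        0.02254211]), 'effort': array([-2.92833902e-04, -4.13334560e+01, -2.32509595e+01,  7.28227082e-02,
        4.22252517e-02, -5.34046058e-05]), 'ee_pos': array([ 242.03136458, -521.08642796,  213.22476166]), 'ee_rot': array([-1.79909925e+02, -1.91886448e-03,  2.49136734e+01]), 'force': array([-0.49562653,  0.39162738, -0.25131909]), 'torque': array([-0.00027445, -0.01658066,  0.04155947]), 'gripper_force': 0.0, 'gripper_width': 91.34224488001898}
```

View pics/top0.png

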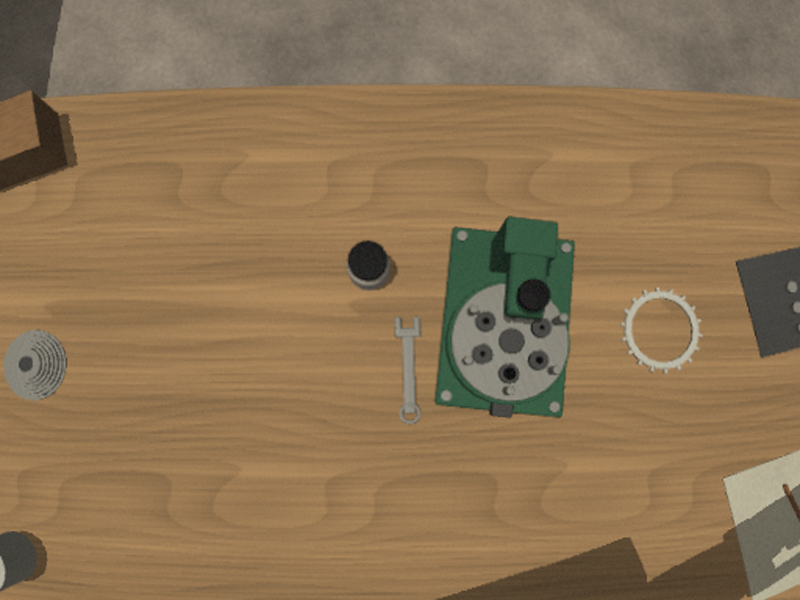

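View pics/scene0.png

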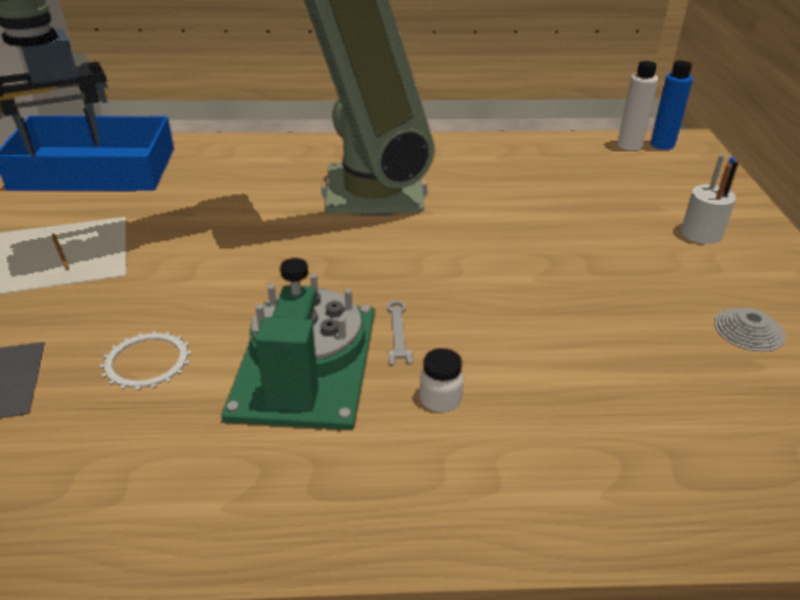

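The top view shows the press with its turret centre near (511,341) of 800x600 and the ram knob near (533,295). The foot corner bolts are at (461,236), (567,247), (446,396) and (555,407), and the visible pegs are around the turret. I'll measure the pose and zoom in.

```bash
python3 - <<'E'
from h import *
f=cam("top"); im=f["image"]; s=1.5625
# foot: green mask hull -> corners at z=18
hsv=cv2.cvtColor(im,cv2.COLOR_BGR2HSV)
g=cv2.inRange(hsv,(60,80,20),(90,255,255)); g=cv2.morphologyEx(g,cv2.MORPH_OPEN,np.ones((3,3)))
b=[onz(f,u/s,v/s,18) for u,v in((461,236),(567,247),(446,396),(555,407))]
b=np.array(b); print("bolts",b.round(1))
dx=(b[0]+b[1]-b[2]-b[3]); print("yaw by bolts",np.degrees(np.arctan2(dx[1],dx[0])))
dy=b[0]-b[1]+b[2]-b[3]; print("yaw2",np.degrees(np.arctan2(-dy[0],dy[1])), np.linalg.norm(b[0]-b[2]),np.linalg.norm(b[0]-b[1]))
ce=b.mean(0); print("foot centre",ce)
cnt=max(cv2.findContours(g,cv2.RETR_EXTERNAL,cv2.CHAIN_APPROX_NONE)[0],key=cv2.contourArea)
P=np.array([onz(f,*c[0],18) for c in cnt])[:,:2].astype(np.float32)
r=cv2.minAreaRect(P); print("rect",r)
# turret hub disc & knob
print("hub",onz(f,511/s,341/s,60),"knob",onz(f,533/s,295/s,196))
# disc circle: grey low-sat pixels within
m=cv2.inRange(hsv,(0,0,60),(180,60,255)); m[:170]=0;m[265:]=0;m[:,:283]=0;m[:,370:]=0
c=max(cv2.findContours(m,cv2.RETR_EXTERNAL,cv2.CHAIN_APPROX_NONE)[0],key=cv2.contourArea)
Q=np.array([onz(f,*p[0],60) for p in c])[:,:2].astype(np.float32)
print("disc",cv2.fitEllipse(cv2.convexHull(Q)))
cv2.imwrite("pics/top1.png",cv2.resize(im[130:275,270:380],(600,790),interpolation=cv2.INTER_CUBIC)[:600*1] if 0 else cv2.resize(im[135:275,275:385],(471,600),interpolation=cv2.INTER_CUBIC))
f2=cam("scene"); cv2.imwrite("pics/scene1.png",cv2.resize(f2["image"][155:280,140:245],(504,600),interpolation=cv2.INTER_CUBIC))
E
```

```text
bolts [[ 692.2  -46.9   18. ]
 [ 674.7 -209.6   18. ]
 [ 452.6  -19.2   18. ]
 [ 433.6 -180.1   18. ]]
yaw by bolts -6.791699576602859
yaw2 -6.430126205789182 241.19091033411885 163.58979138994135
foot centre [ 563.24870645 -113.95724075   18.        ]
rect ((576.1080322265625, -112.79647827148438), (186.0668182373047, 291.7576599121094), 82.8734359741211)
hub [ 528.58525753 -109.24635449   60.        ] knob [ 572.81111075 -111.68733949  196.        ]
disc ((529.7323608398438, -109.15441131591797), (167.84532165527344, 171.764892578125), 31.635791778564453)
```

View pics/top1.png

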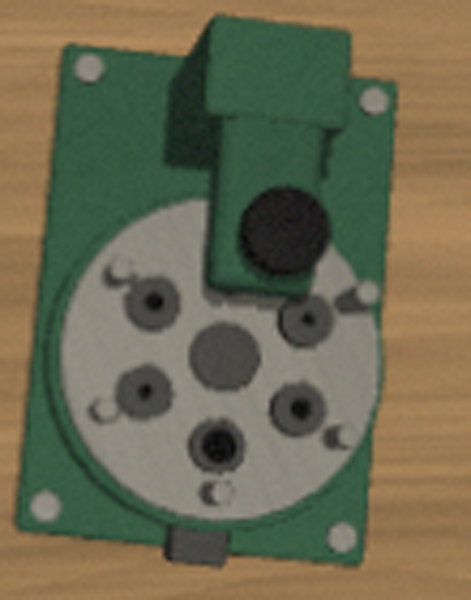

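View pics/scene1.png

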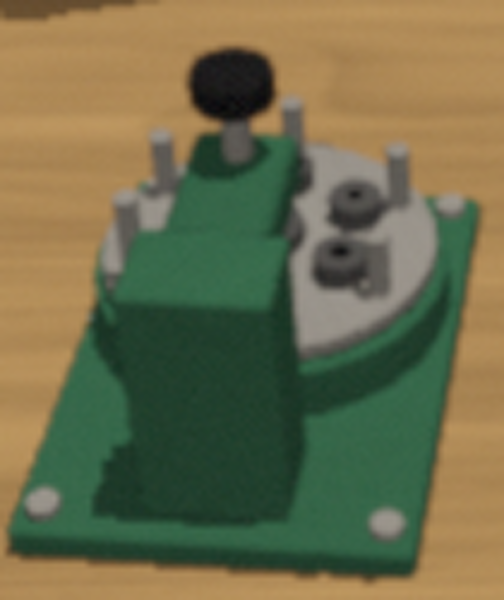

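The turret centre is at about (529,-109.5) and the press yaw is about -6.6°. The long-shadowed, highest peg is at upper right in the crop (367,292), in the slot 60° clockwise of the ram. That makes die five the one opposite the ram, at (216,445), where the widest bore is visible. It needs three clicks either way.

I'll push with one inner finger face, gripper open, on the robot-side peg towards press +y (clockwise).

```bash
cat >> h.py <<'E'
O=np.array([528.8,-109.5,0]); YAW=-6.6; RP=R.from_euler('z',YAW,degrees=True)
def rel():
    s=env.state(); return RP.inv().apply(s["ee_pos"]-O), s
def shift(P,yaw=YAW):
    s=env.state(); Rt=R.from_euler('xyz',s["ee_rot"],degrees=True)
    d=Rt.inv().apply(O+RP.apply(P)-s["ee_pos"])/1000
    Rg=R.from_euler('xyz',[180,0,yaw],degrees=True)
    return d.round(4),(Rt.inv()*Rg).as_rotvec(degrees=True).round(2)
E
python3 - <<'E'
from h import *
# height check of the tall peg: ray meets from both views; predicted pixels of peg tops
P=lambda a,z,r=70:O+RP.apply([r*np.cos(np.radians(a)),r*np.sin(np.radians(a)),z])
for n,(u0,v0,k) in {"top":(275,135,600/140),"scene":(140,155,4.8)}.items():
    f=cam(n)
    for i in range(1,6):
        print(n,i,[((proj(f,P(60*i,z))[0]-[u0,v0])*k).round() for z in(96,110)])
    print(n,'knob',(proj(f,P(0,196,46))[0]-[u0,v0])*k)
print(shift([-130,35,190]))
E
```

```text
top 1 [array([122., 268.]), array([126., 264.])]
top 2 [array([110., 408.]), array([113., 407.])]
top 3 [array([226., 492.]), array([231., 492.])]
top 4 [array([352., 433.]), array([360., 432.])]
top 5 [array([362., 293.]), array([370., 290.])]
top knob [290.12628194 226.74524933]
scene 1 [array([375., 231.]), array([374., 208.])]
scene 2 [array([395., 145.]), array([394., 123.])]
scene 3 [array([288.,  99.]), array([286.,  77.])]
scene 4 [array([157., 132.]), array([155., 110.])]
scene 5 [array([126., 217.]), array([123., 194.])]
scene knob [229.17765108  65.44395513]
(array([ 0.3409, -0.3506,  0.0239]), array([-3.000e-02,  1.000e-02,  3.151e+01]))
```

The scene view matches the 110 mm prediction for slot 5, so that peg is the tall one. Moving in.

Emit:
{"fn": "send_rows", "kwargs": {"targets": "0.05 -0.05 0 0 0 6 100;0.1 -0.1 0 0 0 12 100;0.15 -0.15 0.005 0 0 18 100;0.2 -0.2 0.01 0 0 25 100;0.25 -0.25 0.015 0 0 31.5 100;0.34 -0.35 0.024 0 0 31.5 100;0.34 -0.35 0.024 0 0 31.5 100;0.34 -0.35 0.024 0 0 31.5 100;0.34 -0.35 0.024 0 0 31.5 100;0.34 -0.35 0.024 0 0 31.5 100;0.34 -0.35 0.024 0 0 31.5 100;0.34 -0.35 0.024 0 0 31.5 100"}}

```text
time_s: 1.3
ee_pos: [403.4, -58.4, 190.1]
ee_rot: [-180.0, -0.0, -6.6]
force: [0.8, -0.5, -0.7]
gripper_width: 91.4
gripper_force: 0.0
```

```bash
sed -i 's/O=np.array(\[528.8,-109.5,0\])/O=np.array([528.5,-108.5,0])/' h.py; python3 - <<'E'
from h import *
print(rel()[0],rel()[1]["force"]); print(shift([-130,36,82]))
E
```

```text
[-130.05971345   35.35833308  190.05064277] [ 0.81477077 -0.47849313 -0.66952183]
(array([-0.    , -0.0006,  0.1081]), array([-0.01, -0.05,  0.05]))
```

Emit:
{"fn": "send_rows", "kwargs": {"targets": "0 0 0.036 0 0 0 100;0 0 0.072 0 0 0 100;0 0.001 0.108 0 0 0 100;0 0.001 0.108 0 0 0 100;0.02 0.001 0.108 0 0 0 100;0.04 0.001 0.108 0 0 0 100;0.055 0.001 0.108 0 0 0 100;0.064 0.001 0.108 0 0 0 100;0.064 0.001 0.108 0 0 0 100;0.064 0.001 0.108 0 0 0 100"}}

```text
time_s: 2.13
ee_pos: [466.5, -69.4, 82.7]
ee_rot: [180.0, -0.0, -6.6]
force: [-0.5, 0.0, 0.5]
gripper_width: 91.2
gripper_force: 0.0
```

```bash
python3 - <<'E'
from h import *
print(rel()[0],rel()[1]["force"])
f=cam("top");a=f["image"][135:275,275:385]
f=cam("wrist");b=f["image"]
cv2.imwrite("pics/p2.png",np.hstack([cv2.resize(a,(330,420),interpolation=2),cv2.resize(b,(470,420))]))
E
```

```text
[-66.07485409  31.76373195  82.66740641] [-5.21140403e-01  5.07099443e-04  4.67229010e-01]
```

View pics/p2.png

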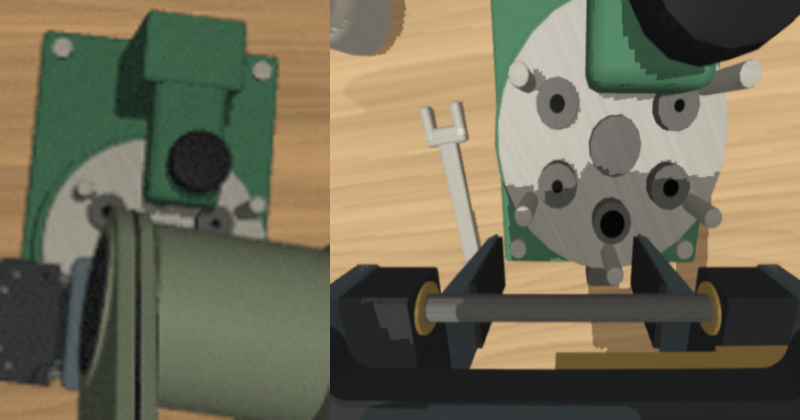

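The wrist view shows the fingers straddling the robot-side peg (614,275), with its right finger next to it. The tall peg is at upper right (745,75). Pushing left.

Emit:
{"fn": "send_rows", "kwargs": {"targets": "0 -0.004 0 0 0 0 100;0 -0.008 0 0 0 0 100;0 -0.012 0 0 0 0 100;0 -0.016 0 0 0 0 100;0 -0.02 0 0 0 0 100;0 -0.024 0 0 0 0 100;0 -0.028 0 0 0 0 100;0 -0.031 0 0 0 0 100;0 -0.034 0 0 0 0 100;0 -0.036 0 0 0 0 100;0 -0.036 0 0 0 0 100"}}

```text
time_s: 3.15
ee_pos: [473.0, -34.7, 82.1]
ee_rot: [179.8, -0.3, -6.4]
force: [1.8, -8.6, -3.2]
gripper_width: 91.5
gripper_force: 4.1
```

Emit:
{"fn": "send_rows", "kwargs": {"targets": "0 -0.002 0 0 0 0 100;0 -0.004 0 0 0 0 100;0 -0.005 0 0 0 0 100;0 -0.006 0 0 0 0 100;0 -0.006 0 0 0 0 100"}}

```text
time_s: 3.57
ee_pos: [475.0, -29.6, 82.3]
ee_rot: [179.8, -0.5, -6.4]
force: [3.6, -10.3, -2.7]
gripper_width: 91.5
gripper_force: 4.9
```

```bash
python3 - <<'E'
from h import *
print(rel()[0],rel()[1]["force"])
E
```

```text
[-62.25817132  72.22003646  82.27351082] [  3.55493016 -10.2787611   -2.71721798]
```

Emit:
{"fn": "send_rows", "kwargs": {"targets": "0 -0.001 0 0 0 0 100;0 -0.002 0 0 0 0 100;0 -0.003 0 0 0 0 100;0 -0.003 0 0 0 0 100"}}

```text
time_s: 3.9
ee_pos: [471.7, -23.6, 81.8]
ee_rot: [-179.9, 0.0, -6.6]
force: [0.8, 0.1, -0.7]
gripper_width: 91.1
gripper_force: 0.0
```

Emit:
{"fn": "send_rows", "kwargs": {"targets": "0 -0.001 0 0 0 0 100;0 -0.002 0 0 0 0 100;0 -0.002 0 0 0 0 100"}}

```text
time_s: 4.15
ee_pos: [471.9, -22.1, 81.9]
ee_rot: [-180.0, 0.0, -6.6]
force: [0.7, -0.4, 0.5]
gripper_width: 91.4
gripper_force: 0.0
```

It clicked. Now retreat outward, step back and re-enter around the next peg.

Emit:
{"fn": "send_rows", "kwargs": {"targets": "-0.03 0 0 0 0 0 100;-0.06 0 0 0 0 0 100;-0.06 0 0 0 0 0 100;-0.06 0.024 0 0 0 0 100;-0.06 0.047 0 0 0 0 100;-0.06 0.047 0 0 0 0 100;-0.06 0.047 0 0 0 0 100"}}

```text
time_s: 4.73
ee_pos: [407.2, -62.8, 82.1]
ee_rot: [-180.0, -0.0, -6.7]
force: [0.6, 0.0, 0.6]
gripper_width: 91.3
gripper_force: 0.0
```

```bash
python3 - <<'E'
from h import *
print(rel()[0],rel()[1]["force"])
b=cam("wrist")["image"]
cv2.imwrite("pics/p3.png",b)
E
```

```text
[-125.76505208   31.46848633   82.05703765] [0.56577013 0.02074295 0.58352649]
```

View pics/p3.png

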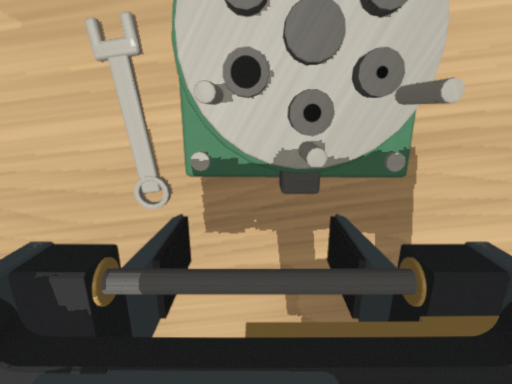

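The wide die (245,72) is now one slot clockwise and the tall peg is at (450,90), so that was exactly one click. Second click:

Emit:
{"fn": "send_rows", "kwargs": {"targets": "0.03 0 0 0 0 0 100;0.06 0 0 0 0 0 100;0.06 0 0 0 0 0 100;0.06 -0.006 0 0 0 0 100;0.06 -0.012 0 0 0 0 100;0.06 -0.018 0 0 0 0 100;0.06 -0.024 0 0 0 0 100;0.06 -0.028 0 0 0 0 100;0.06 -0.032 0 0 0 0 100;0.06 -0.036 0 0 0 0 100;0.06 -0.039 0 0 0 0 100;0.06 -0.041 0 0 0 0 100"}}

```text
time_s: 5.78
ee_pos: [473.8, -30.9, 82.5]
ee_rot: [179.6, -0.4, -6.3]
force: [7.4, -17.0, -8.1]
gripper_width: 91.3
gripper_force: 7.8
```

Emit:
{"fn": "send_rows", "kwargs": {"targets": "0 -0.001 0 0 0 0 100;0 -0.002 0 0 0 0 100;0 -0.003 0 0 0 0 100;0 -0.004 0 0 0 0 100;0 -0.005 0 0 0 0 100;0 -0.006 0 0 0 0 100;0 -0.006 0 0 0 0 100;0 -0.006 0 0 0 0 100"}}

```text
time_s: 6.45
ee_pos: [471.6, -22.1, 81.9]
ee_rot: [-180.0, 0.0, -6.6]
force: [0.0, -1.4, -0.3]
gripper_width: 91.3
gripper_force: 0.0
```

Emit:
{"fn": "send_rows", "kwargs": {"targets": "-0.03 0 0 0 0 0 100;-0.06 0 0 0 0 0 100;-0.06 0 0 0 0 0 100;-0.06 0.024 0 0 0 0 100;-0.06 0.047 0 0 0 0 100;-0.06 0.047 0 0 0 0 100;-0.03 0.047 0 0 0 0 100;0 0.047 0 0 0 0 100;0 0.047 0 0 0 0 100;0 0.047 0 0 0 0 100"}}

```text
time_s: 7.28
ee_pos: [467.9, -69.0, 81.8]
ee_rot: [-180.0, -0.0, -6.6]
force: [-1.0, -0.3, -0.4]
gripper_width: 91.5
gripper_force: 0.0
```

Emit:
{"fn": "send_rows", "kwargs": {"targets": "0 -0.004 0 0 0 0 100;0 -0.008 0 0 0 0 100;0 -0.012 0 0 0 0 100;0 -0.016 0 0 0 0 100;0 -0.02 0 0 0 0 100;0 -0.024 0 0 0 0 100;0 -0.028 0 0 0 0 100;0 -0.031 0 0 0 0 100;0 -0.034 0 0 0 0 100;0 -0.036 0 0 0 0 100;0 -0.038 0 0 0 0 100;0 -0.038 0 0 0 0 100"}}

```text
time_s: 8.28
ee_pos: [472.9, -33.0, 82.2]
ee_rot: [179.8, -0.3, -6.4]
force: [2.1, -10.1, -5.5]
gripper_width: 91.2
gripper_force: 4.8
```

Emit:
{"fn": "send_rows", "kwargs": {"targets": "0 -0.001 0 0 0 0 100;0 -0.002 0 0 0 0 100;0 -0.003 0 0 0 0 100;0 -0.004 0 0 0 0 100;0 -0.005 0 0 0 0 100;0 -0.006 0 0 0 0 100;0 -0.007 0 0 0 0 100;0 -0.008 0 0 0 0 100;0 -0.009 0 0 0 0 100;0 -0.009 0 0 0 0 100;0 -0.009 0 0 0 0 100"}}

```text
time_s: 9.2
ee_pos: [471.9, -22.2, 82.0]
ee_rot: [-180.0, 0.0, -6.6]
force: [-1.1, -1.0, -0.2]
gripper_width: 91.5
gripper_force: 0.0
```

Retreat, rise, close the gripper and check.

Emit:
{"fn": "send_rows", "kwargs": {"targets": "-0.03 0 0 0 0 0 100;-0.06 0 0 0 0 0 100;-0.06 0 0 0 0 0 100;-0.06 0.03 -0.04 0 0 0 50;-0.06 0.06 -0.08 0 0 0 0;-0.06 0.079 -0.12 0 0 0 0;-0.06 0.079 -0.15 0 0 0 0;-0.06 0.079 -0.15 0 0 0 0;-0.06 0.079 -0.15 0 0 0 0;-0.06 0.079 -0.15 0 0 0 0", "grip_force": 20}}

```text
time_s: 10.03
ee_pos: [403.0, -93.9, 231.5]
ee_rot: [-180.0, 0.0, -6.6]
force: [-0.2, -0.4, -0.4]
gripper_width: 47.4
gripper_force: 0.0
```

```bash
python3 - <<'E'
from h import *
print(rel()[0],rel()[1]["force"],rel()[1]["gripper_width"])
f=cam("scene"); a=cv2.resize(f["image"][155:280,140:245],(336,400),interpolation=2)
b=cam("wrist")["image"]
cv2.imwrite("pics/p4.png",np.hstack([a,cv2.resize(b,(460,400))]))
E
```

```text
[-1.26346435e+02  6.97345612e-02  2.31514124e+02] [-0.24871776 -0.38578123 -0.44493829] 47.415120039900124
```

View pics/p4.png

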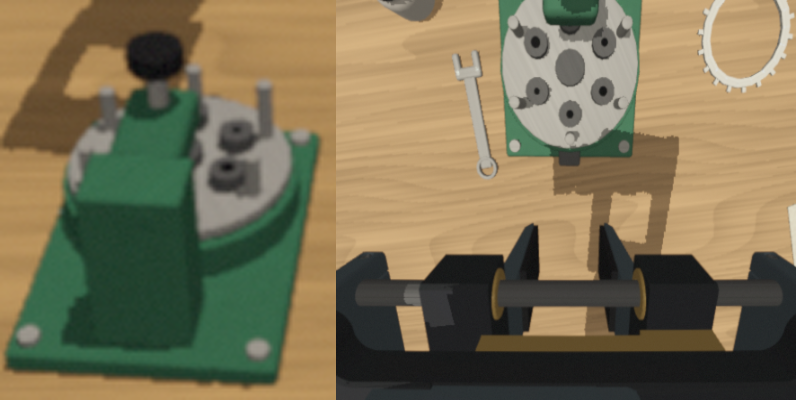

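No wide bore is among the five visible dies, and the tall peg is two slots anticlockwise of the ram, so die five is under the ram. Moving over the knob.

Emit:
{"fn": "send_rows", "kwargs": {"targets": "0.04 0 0 0 0 0 0;0.08 0 0 0 0 0 0;0.12 -0.001 0 0 0 0 0;0.155 -0.001 0 0 0 0 0;0.172 -0.001 0 0 0 0 0;0.172 -0.001 0 0 0 0 0;0.172 -0.001 0.01 0 0 0 0;0.172 -0.001 0.02 0 0 0 0;0.172 -0.001 0.025 0 0 0 0;0.172 -0.001 0.028 0 0 0 0;0.172 -0.001 0.028 0 0 0 0;0.172 -0.001 0.028 0 0 0 0"}}

```text
time_s: 11.13
ee_pos: [573.8, -112.8, 204.2]
ee_rot: [180.0, -0.0, -6.6]
force: [0.5, 0.6, -0.2]
gripper_width: 0.4
gripper_force: 0.0
```

```bash
python3 - <<'E'
from h import *
print(rel()[0],rel()[1]["force"],rel()[1]["gripper_width"])
f=cam("scene"); a=cv2.resize(f["image"][130:255,140:245],(504,600),interpolation=2)
cv2.imwrite("pics/p5.png",a)
E
```

```text
[ 45.46566797   0.90503769 204.1586715 ] [ 0.50798411  0.56118759 -0.15329991] 0.4090573558066304
```

View pics/p5.png

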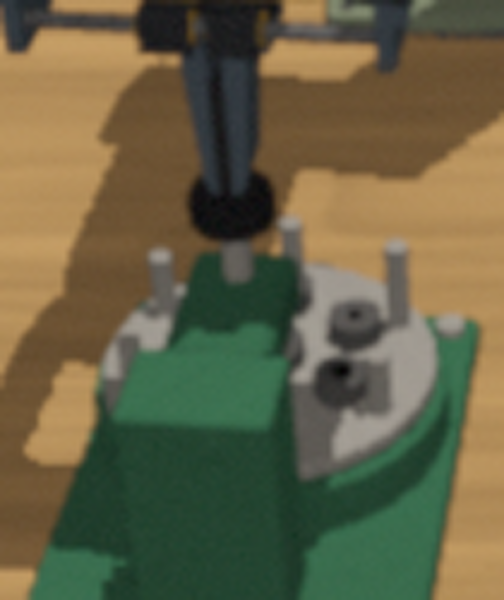

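The closed fingers are centred over the knob at (232,205), and the tall peg at (397,245) matches slot 2. Pressing slowly.

Emit:
{"fn": "send_rows", "kwargs": {"targets": "0 0 0.003 0 0 0 0;0 0 0.006 0 0 0 0;0 0 0.008 0 0 0 0;0 0 0.01 0 0 0 0;0 0 0.012 0 0 0 0;0 0 0.014 0 0 0 0;0 0 0.016 0 0 0 0;0 0 0.018 0 0 0 0;0 0 0.02 0 0 0 0;0 0 0.022 0 0 0 0;0 0 0.022 0 0 0 0"}}

```text
time_s: 12.1
ee_pos: [574.2, -112.9, 181.4]
ee_rot: [180.0, 0.0, -6.6]
force: [-0.8, -0.3, 1.0]
gripper_width: 0.3
gripper_force: 0.4
```

Emit:
{"fn": "send_rows", "kwargs": {"targets": "0 0 0.002 0 0 0 0;0 0 0.004 0 0 0 0;0 0 0.006 0 0 0 0;0 0 0.008 0 0 0 0;0 0 0.009 0 0 0 0;0 0 0.01 0 0 0 0;0 0 0.011 0 0 0 0;0 0 0.011 0 0 0 0"}}

```text
time_s: 12.77
ee_pos: [574.3, -112.9, 170.7]
ee_rot: [180.0, 0.0, -6.6]
force: [-1.0, -0.7, 2.3]
gripper_width: 0.4
gripper_force: 1.0
```

It is past the 16 mm wrong-die stop, so this is die five. Easing to the hard stop.

Emit:
{"fn": "send_rows", "kwargs": {"targets": "0 0 0.001 0 0 0 0;0 0 0.0015 0 0 0 0;0 0 0.002 0 0 0 0;0 0 0.002 0 0 0 0"}}

```text
time_s: 13.1
ee_pos: [574.3, -112.9, 168.9]
ee_rot: [180.0, 0.0, -6.6]
force: [-2.0, -0.1, 3.1]
gripper_width: 0.1
gripper_force: 1.4
```

Emit:
{"fn": "send_rows", "kwargs": {"targets": "0 0 0.0005 0 0 0 0;0 0 0.001 0 0 0 0;0 0 0.001 0 0 0 0"}}

```text
time_s: 13.35
ee_pos: [574.3, -112.9, 168.3]
ee_rot: [180.0, -0.0, -6.6]
force: [-2.5, -0.6, 5.2]
gripper_width: 0.5
gripper_force: 2.5
```

Emit:
{"fn": "send_rows", "kwargs": {"targets": "0 0 0.0005 0 0 0 0;0 0 0.001 0 0 0 0;0 0 0.001 0 0 0 0"}}

```text
time_s: 13.6
ee_pos: [574.3, -112.9, 168.2]
ee_rot: [180.0, -0.0, -6.6]
force: [-3.2, 0.2, 9.9]
gripper_width: 0.4
gripper_force: 4.7
```

Home at z≈168; stiffness is about 5 N/mm. Raise to 15 N and hold.

Emit:
{"fn": "send_rows", "kwargs": {"targets": "0 0 0.0005 0 0 0 0;0 0 0.001 0 0 0 0;0 0 0.001 0 0 0 0;0 0 0.001 0 0 0 0"}}

```text
time_s: 13.93
ee_pos: [574.3, -112.9, 168.2]
ee_rot: [180.0, -0.1, -6.6]
force: [-4.2, 0.3, 14.3]
gripper_width: 0.4
gripper_force: 6.9
```

Emit:
{"fn": "send_rows", "kwargs": {"targets": "0 0 0.0002 0 0 0 0;0 0 0.0002 0 0 0 0;0 0 0.0002 0 0 0 0;0 0 0.0002 0 0 0 0;0 0 0.0002 0 0 0 0;0 0 0.0002 0 0 0 0;0 0 0.0002 0 0 0 0;0 0 0.0002 0 0 0 0;0 0 0.0002 0 0 0 0;0 0 0.0002 0 0 0 0;0 0 0.0002 0 0 0 0;0 0 0.0002 0 0 0 0"}}

```text
time_s: 14.93
ee_pos: [574.4, -112.9, 168.2]
ee_rot: [180.0, -0.1, -6.6]
force: [-4.9, 0.4, 14.9]
gripper_width: 0.4
gripper_force: 7.4
```

Emit:
{"fn": "send_rows", "kwargs": {"targets": "0 0 0 0 0 0 0;0 0 0 0 0 0 0;0 0 0 0 0 0 0;0 0 0 0 0 0 0"}}

```text
time_s: 15.27
ee_pos: [574.3, -112.9, 168.2]
ee_rot: [180.0, -0.1, -6.6]
force: [-3.9, 0.2, 14.9]
gripper_width: 0.6
gripper_force: 7.4
```

Emit:
{"fn": "send_rows", "kwargs": {"targets": "0 0 -0.003 0 0 0 0;0 0 -0.01 0 0 0 0;0 0 -0.03 0 0 0 0;0 0 -0.06 0 0 0 0;-0.04 0 -0.07 0 0 0 0;-0.08 0 -0.07 0 0 0 0;-0.12 0 -0.07 0 0 0 0;-0.16 0 -0.07 0 0 0 0;-0.17 0 -0.07 0 0 0 0;-0.17 0 -0.07 0 0 0 0;-0.17 0 -0.07 0 0 0 0"}}

```text
time_s: 16.18
ee_pos: [406.3, -93.5, 236.2]
ee_rot: [180.0, -0.1, -6.6]
force: [0.5, -0.0, 1.0]
gripper_width: 0.4
gripper_force: 0.0
```

```bash
python3 - <<'E'
from h import *
f=cam("scene"); cv2.imwrite("pics/p6.png",cv2.resize(f["image"][130:280,120:300],(720,600),interpolation=2))
print(rel()[0],rel()[1]["force"])
for z in(168,196): print(z,(proj(f,O+RP.apply([46,0,z]))[0]-[120,130])*4)
E
```

```text
[-122.36717605    0.82375289  236.11461624] [ 0.16344366 -0.09614803 -0.27914167]
168 [276.99359504 196.18897118]
196 [272.8824015  154.20087817]
```

View pics/p6.png

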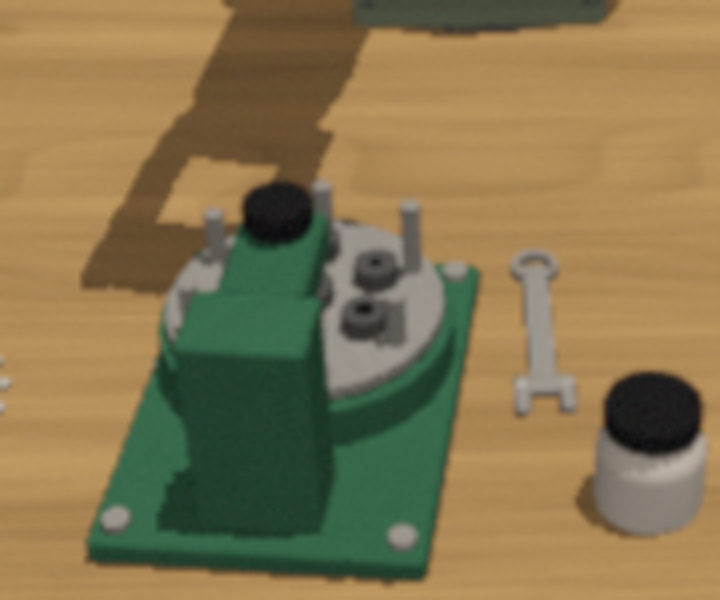

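The knob is down (top at about (278,197), matching z 168), the tall peg is two slots anticlockwise, and the bystanders are untouched. Handing in.

```bash
python3 -c "
from workcell import env
print(env.job_done())"
```

```text
the job is handed in; nothing more can be done
None
```

The job is handed in: three clicks put die five under the ram, and I pressed the ram fully home, held it at about 15 N for over a second and left it down, with the jar, wrench and chainring untouched.

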